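Shut the filled sample tubes, open the next

TASK

The two round tubes in the rack have been filled and still stand open: press their flip caps shut until they snap home. Only when both are shut, flick up the cap of the square tube and swing it well back, so that it stays standing open for the next sample. Keep off the light bar above the tubes and do not disturb the things lying about.

Things in the scene. Friction and masses are not known exactly. Their poses are not given: they have to be found in the camera images.
- rack: white and grey rack, foot 190x390 mm, fixed, with three grey flip-cap sample tubes 110 mm apart along its y, in any order, all 110 mm long and equally high, leaning 30 degrees from upright so that their mouths face the robot and up. Origin on the table straight below the middle of the row of hinges; x points away from the robot, z up
- light_bar: aluminium light bar, 30x400x24 mm, above the tubes on two bent rods at the back of the rack; origin and axes as the rack's; the bar runs along y, its middle at x = -35, y = 0, z = 398 mm. It bars a hand that comes straight down on the tabs: come in tilted from the front
- round_tube_1_cap (a joint): hinge angle in rad of the cap of one round tube: 0 = snapped shut (tab points to the robot, 30 degrees below level), grows as the tab swings up and back, 1.7 = end stop (tab almost straight up). A sprung catch works between 0 and 0.2: it takes some 6 N at the tab to pass it either way; from 0.25 on a stiff hinge holds the cap where it is left
- round_tube_1_tab (a point): centre of the grip tab on the cap of one round tube, 85 mm from the hinge axis, 19 mm out from the cap's rim; moves with the cap. The tube is round, 56 mm outside. Its cap is a flat plate, 64 mm across and 8 mm thick, with the tab 34 mm out from the rim, 22 mm wide (along the hinge axis) and 7 mm thick
- round_tube_1_hinge (a point): middle of the hinge axis of the cap of one round tube, on the side of its mouth away from the robot, 148 mm above the table; fixed to the tube, body axes as the rack's; the hinge axis runs along the rack's y
- round_tube_2_cap (a joint): hinge angle in rad of the cap of the other round tube: 0 = snapped shut (tab points to the robot, 30 degrees below level), grows as the tab swings up and back, 1.7 = end stop (tab almost straight up). A sprung catch works between 0 and 0.2: it takes some 6 N at the tab to pass it either way; from 0.25 on a stiff hinge holds the cap where it is left
- round_tube_2_tab (a point): centre of the grip tab on the cap of the other round tube, 85 mm from the hinge axis, 19 mm out from the cap's rim; moves with the cap. The tube is round, 56 mm outside. Its cap is a flat plate, 64 mm across and 8 mm thick, with the tab 34 mm out from the rim, 22 mm wide (along the hinge axis) and 7 mm thick
- round_tube_2_hinge (a point): middle of the hinge axis of the cap of the other round tube, on the side of its mouth away from the robot, 148 mm above the table; fixed to the tube, body axes as the rack's; the hinge axis runs along the rack's y
- square_tube_cap (a joint): hinge angle in rad of the cap of the square tube: 0 = snapped shut (tab points to the robot, 30 degrees below level), grows as the tab swings up and back, 1.7 = end stop (tab almost straight up). A sprung catch works between 0 and 0.2: it takes some 6 N at the tab to pass it either way; from 0.25 on a stiff hinge holds the cap where it is left
- square_tube_tab (a point): centre of the grip tab on the cap of the square tube, 85 mm from the hinge axis, 19 mm out from the cap's rim; moves with the cap. The tube is square, 56 mm over the sides. Its cap is a flat plate, 64 mm across and 8 mm thick, with the tab 34 mm out from the rim, 22 mm wide (along the hinge axis) and 7 mm thick
- square_tube_hinge (a point): middle of the hinge axis of the cap of the square tube, on the side of its mouth away from the robot, 148 mm above the table; fixed to the tube, body axes as the rack's; the hinge axis runs along the rack's y
- dust_brush: flat wooden dust brush, 60x205x16 mm, lying before the rack; origin under its middle; a bystander
- caliper: steel caliper, 74x210x7 mm, lying before the rack; origin under its middle; a bystander
- marker: marker pen, 12x139x14 mm, lying before the rack; origin under its middle; a bystander
- iron_find: rusty iron lump, 52x54x13 mm, lying at the left end of the rack; origin under its middle; a bystander

How it is judged:
By the outcome, as a careful person would: the job done as asked, in the order asked, and still so for the second after the job is handed in, with the robot touching nothing.
It also fails if it takes over 64 s, if anything falls off the work surface, if the arm or the gripper's body presses on something with over 40 N, if the wrist force passes 120 N, or if a joint passes its speed limit or range.

ROBOT

A 6-joint arm with a two-finger parallel gripper is mounted at the origin on a cart in front of the work surface, level with it; the furniture and walls round the work are solid. World frame = base frame: x ahead of the robot, y to its left, z up, the work surface at z = 0. Lengths are in mm, angles in rad, forces in N, time in s.
With the tool pointing down it reaches from about 350 to 775 mm from the base axis. Payload 7.3 kg.
Tool frame: the origin (TCP) lies at the very end of the fingers, on their centre line; the grasp point (between the pads) lies 19 mm behind it; z points along the fingers, y is the line along which they close (so a half turn about z gives the same grasp; the last joint's range is limited). The gripper opens to 92 mm and grips with 3 to 60 N. Pads are 19 mm wide; open, the fingers measure 130 mm over their backs; the gripper's body (75 mm by 190 mm) begins 47 mm behind the grasp point.
Start: joints at [1.195, 0.342, 1.524, -0, 1.275, -0.146], TCP at [119.569, 511.222, 226.741] pointing down, gripper open.
Joint ranges: [-2.53, 2.53], [-0.77, 2.02], [0.04, 2.7], [-1, 4.14], [0.28, 2.66], [-3.11, 3.11]. Speed limits (rad/s): [2.57, 2.57, 3.14, 3.14, 3.14, 3.14].

INTERFACE

Orientations are given as [roll, pitch, yaw] about the fixed x, y, z axes, in that order (R = Rz(yaw) Ry(pitch) Rx(roll)).
In Python, from plant import get_obs, optics, ticket, finder gives the robot as it stands.
- The arm moves only by the tool send_rows, never from a script. Its arguments are lists of equal length, an entry for each row: "offset": the shift along the tool's x, y, z scaled (see below), a list of three; "delta_rot": the turn, a rotation vector about the tool's x, y, z scaled (see below), a list of three. In form: {"offset": [[dx, dy, dz], ...], "delta_rot": [[rx, ry, rz], ...]}. A call has 1 to 8 rows; each row is the pose to reach, as a shift and turn from the pose commanded when the call began, along the tool's axes at that moment, turning the shorter way round; what a row does not reach only later rows make up. The controller multiplies each number of a shift by 120 mm and each number of a turn by 360 degrees. A row lasts 1/8 s, in which the tool goes at most 62.5 mm and 10.7 degrees, less where a joint would pass 70% of its speed; a pose out of reach is approached as far as the arm can. A call with a number of a shift or a turn outside -1 to 1 is refused whole. A call with a gripper value outside its range is refused whole. "grip" is the opening, from 0 (shut) to 1 (fully open), set as the call begins (left out, the last holds). The fingers move at their own pace and stop on an object; the grip force is fixed at half the most. Time passes only in rows, so rows that repeat a pose let the fingers close. It gives the time, the measured TCP pose, the force, the opening and the grip force at its end, in the units of the state.
- get_obs(): the state, without advancing time (a new reading comes with each control period).
- optics.capture(name): name is "side" or "top"; returns the picture (384x512x3 uint8, red, green, blue); there is no depth.
- optics.get_calibration(name): a dict with "fx", "fy", "cx", "cy" (pixels), "world_from_camera" (4x4, takes a point from camera to world coordinates). Camera axes: x right, y down, z forward; pixel columns grow to the right and rows downward; lengths in mm; the calibration is good to about 2 mm. A picture is of the moment at which its call begins. get_calibration takes no time and is no camera call.
- ticket.close_job(): hands the job in; it is judged then, once.
Trained networks look in the newest picture that a camera, given by its name, has taken for a name from the list of things; names that differ only in an ending like _2 or _b are one class to them, and where a whole thing is asked for, a point or a joint stands for the part that bears it (a point fixed in the world has none). Each returns a list of dicts, best first, with "confidence" (0 to 1); they miss things now and then, are a little off and sometimes report something else, mostly with a low value. They report only what shows in the picture. A call takes as long as a camera call.
- finder.boxes_of(target, camera): "box" ([left, top, right, bottom] in pixels, round what is visible of it).
- finder.silhouettes(target, camera): "region" (384x512 bool, what is visible of it) and "box" ([left, top, right, bottom] in pixels, round what is visible of it).
- finder.pinpoint(target, camera): "uv" ([column, row] in pixels: a listed point, or the origin of a listed thing).
The state is a dict: "time": time; "joint_positions": joint angles; "dq": joint speeds; "tau": joint torques, N m; "tool_pos": TCP position; "tcp_rot": TCP orientation; "contact_force": force on the tool from outside, world axes, zero at the start; "moment": the same for the moment, N m; "grip_width": finger opening in mm; "finger_force": force on a finger pad.
Only numpy, scipy, OpenCV 4.12 (cv2) and the standard library are available. Lean on these libraries where they do the work, as an engineer would, in place of code of your own. Each camera call takes 0.05 s, during which the arm holds its last target. There are 200 camera calls.

## Working session

There is one attempt and no reset: what is moved stays moved. The work goes in short steps, Python scripts to look and compute and a tool call to move; the robot and the scene stay as the last step left them, time stands still between calls to the robot, and variables do not carry over. Pictures are saved under pics/ and viewed, at most 10 in all, crops included, and the job is handed in when it is done.

Besides the shell and the picture viewer there is one more tool, called after "Emit:" by a JSON object that holds its "op" and its "data", one argument or row to a line. send_rows: Moves the arm, as the interface text tells. Its arguments: {"type":"object","properties":{"offset":{"type":"array"},"delta_rot":{"type":"array"},"grip":{"type":"number"}},"required":["offset","delta_rot"]}

```bash
mkdir -p pics; cat > h.py <<'E'
import numpy as np, cv2
from plant import get_obs, optics, ticket, finder
E
python3 - <<'E'
from h import *
for c in ("side","top"):
    im=optics.capture(c); cv2.imwrite(f"pics/{c}0.png",im[:,:,::-1])
    k=optics.get_calibration(c); print(c,k["fx"],k["fy"],k["cx"],k["cy"],np.round(k["world_from_camera"],3).tolist())
    for t in ("rack","light_bar","round_tube_1_tab","round_tube_1_hinge","square_tube_tab","square_tube_hinge","dust_brush","caliper","marker","iron_find"):
        print(t,[(np.round(d["uv"],1).tolist(),round(d["confidence"],2)) for d in finder.pinpoint(t,c)])
print(get_obs())
E
```

```text
side 379.33019194206366 379.33019194206366 255.906076854222 188.81393150308438 [[0.073, 0.709, -0.701, 1315.686], [0.997, -0.043, 0.06, -201.835], [0.013, -0.703, -0.711, 889.841], [0.0, 0.0, 0.0, 1.0]]
rack [([329.3, 186.5], 0.73)]
light_bar [([304.9, 212.7], 0.44)]
round_tube_1_tab [([313.7, 181.3], 0.6), ([210.3, 177.8], 0.18)]
round_tube_1_hinge [([308.0, 213.2], 0.71)]
square_tube_tab [([229.9, 200.7], 0.49), ([265.3, 208.3], 0.48)]
square_tube_hinge [([222.2, 212.6], 0.74)]
dust_brush [([166.6, 189.8], 0.63)]
caliper [([261.9, 179.2], 0.69)]
marker [([213.1, 182.2], 0.64)]
iron_find []
top 365.0276635164313 365.0276635164313 259.23468995981375 194.8405738894473 [[0.003, -0.993, 0.119, 443.754], [-1.0, -0.006, -0.021, -129.0], [0.021, -0.119, -0.993, 955.88], [0.0, 0.0, 0.0, 1.0]]
rack [([249.9, 159.9], 0.59)]
light_bar [([198.2, 133.2], 0.52)]
round_tube_1_tab [([194.1, 144.1], 0.63)]
round_tube_1_hinge [([199.6, 134.6], 0.68), ([247.2, 150.5], 0.23)]
square_tube_tab [([290.5, 177.8], 0.92), ([245.5, 148.4], 0.21)]
square_tube_hinge [([299.8, 147.3], 0.82)]
dust_brush [([360.9,
[... 183 characters left out ...]
t_positions': array([ 1.19497119e+00,  3.42004426e-01,  1.52408151e+00,  6.15989249e-06,
        1.27539788e+00, -1.46006981e-01]), 'dq': array([ 1.79006723e-05, -2.43169787e-04,  5.56245204e-04, -7.66277767e-04,
        2.88834547e-03, -1.57758161e-03]), 'tau': array([-1.10746190e-03, -4.31145108e+01, -2.44475931e+01,  7.17520947e-02,
        4.86880483e-02, -3.50466314e-05]), 'tool_pos': array([119.58588532, 511.2281284 , 226.74467328]), 'tcp_rot': array([3.14148412e+00, 1.00039457e-05, 2.91177271e+00]), 'contact_force': array([ 0.27409508, -0.09194014,  0.1875507 ]), 'moment': array([-2.69898884e-02,  1.16589293e-02,  4.90753124e-05]), 'finger_force': 0.0, 'grip_width': 91.70602564862622}
```

View pics/side0.png

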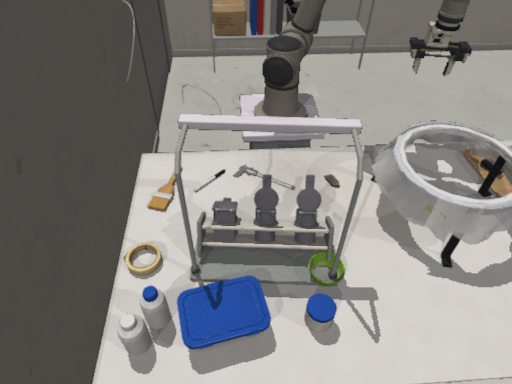

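View pics/top0.png

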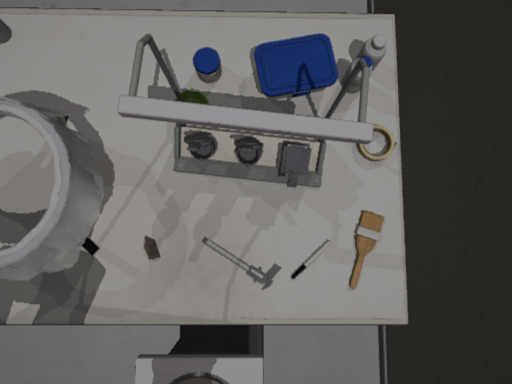

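The side view, from behind the rack, shows the square tube at left (225,215) and the open round tubes at (265,200) and (308,200). The top view shows the square tube at (295,160), the round ones at (200,145) and (248,150), and the light bar from (120,105) to (372,135). Next I'll enlarge both views and segment the bar.

```bash
python3 - <<'E'
from h import *
s=cv2.imread("pics/side0.png")[160:255,170:350]; t=cv2.imread("pics/top0.png")[85:200,110:385]
a=cv2.resize(s,None,fx=4,fy=4,interpolation=2)
b=cv2.resize(t,None,fx=2.9,fy=2.9,interpolation=2)
cv2.imwrite("pics/side0c.png",a);cv2.imwrite("pics/top0c.png",b)
for c in ("side","top"):
    optics.capture(c)
    for n in("light_bar","round_tube_1_cap","square_tube_cap"):
        for d in finder.silhouettes(n,c):
            m=d["region"].astype(np.uint8); r=cv2.minAreaRect(cv2.findNonZero(m))
            print(c,n,round(d["confidence"],2),d["box"],np.round(cv2.boxPoints(r),1).tolist())
    for n in("round_tube_1_tab","round_tube_2_tab","round_tube_2_hinge","square_tube_tab"):
        print(c,n,[(np.round(d["uv"],1).tolist(),round(d["confidence"],2)) for d in finder.pinpoint(n,c)])
E
```

```text
side light_bar 0.84 [171.9, 111.3, 360.5, 278.3] [[169.1999969482422, 272.1000061035156], [175.0, 112.0], [364.20001220703125, 118.9000015258789], [358.29998779296875, 279.0]]
side light_bar 0.16 [232.4, 165.3, 293.5, 187.9] [[233.60000610351562, 175.6999969482422], [236.5, 162.39999389648438], [295.79998779296875, 175.3000030517578], [292.8999938964844, 188.60000610351562]]
side round_tube_1_cap 0.8 [296.9, 174.6, 320.4, 213.0] [[292.0, 206.0], [308.0, 174.0], [328.0, 184.0], [312.0, 216.0]]
side round_tube_1_cap 0.73 [252.6, 172.6, 278.1, 218.1] [[246.3000030517578, 181.6999969482422], [268.79998779296875, 172.89999389648438], [281.79998779296875, 206.3000030517578], [259.29998779296875, 215.0]]
side square_tube_cap 0.63 [211.6, 197.5, 239.9, 211.3] [[212.0, 198.0], [236.0, 198.0], [236.0, 210.0], [212.0, 210.0]]
side round_tube_1_tab [([231.5, 201.3], 0.68), ([311.2, 181.5], 0.61)]
side round_tube_2_tab []
side round_tube_2_hinge [([266.6, 212.1], 0.74)]
side square_tube_tab [([227.3, 200.3], 0.8), ([166.2, 188.4], 0.61), ([263.4, 244.5], 0.34)]
top light_bar 0.71 [115.6, 31.6, 37
[... 192 characters left out ...]
83.6, 128.8, 217.6, 161.1] [[181.39999389648438, 136.8000030517578], [208.60000610351562, 123.19999694824219], [222.1999969482422, 150.39999389648438], [195.0, 164.0]]
top round_tube_1_cap 0.6 [180.1, 134.2, 212.4, 151.3] [[181.89999389648438, 136.39999389648438], [205.3000030517578, 125.5], [213.0, 142.1999969482422], [189.5, 153.0]]
top square_tube_cap 0.57 [282.3, 145.1, 311.6, 186.0] [[277.6000061035156, 184.5], [283.79998779296875, 141.5], [311.6000061035156, 145.5], [305.5, 188.5]]
top round_tube_1_tab [([194.5, 145.3], 0.7)]
top round_tube_2_tab [([246.9, 149.0], 0.66)]
top round_tube_2_hinge [([245.5, 140.0], 0.74)]
top square_tube_tab [([291.1, 180.2], 0.77), ([249.5, 140.8], 0.45)]
```

View pics/side0c.png

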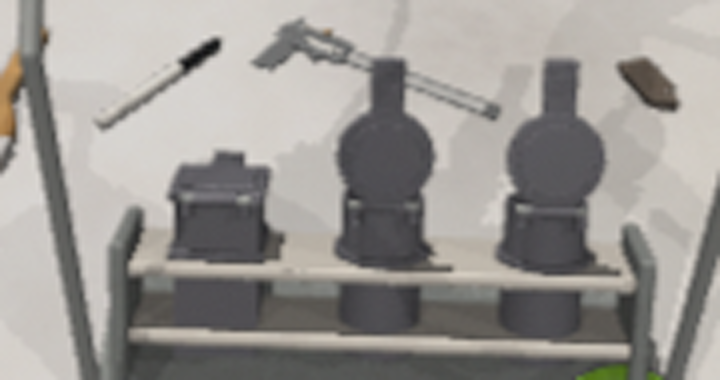

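View pics/top0c.png

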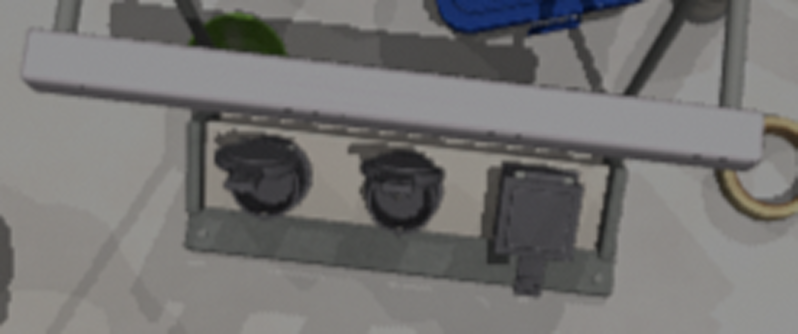

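The crops show hinges at about side (311,212), (266,210.5) and (224,209.5). The bar's top-face corners in the top view are about (121,95), (373,124), (372,139) and (119,113). Both round caps stand almost upright and the square one is shut.

```bash
cat >> h.py <<'E'
def proj(c,P):
    k=optics.get_calibration(c); M=np.linalg.inv(k["world_from_camera"])
    q=M[:3,:3]@np.asarray(P,float)+M[:3,3]
    return np.array([k["fx"]*q[0]/q[2]+k["cx"],k["fy"]*q[1]/q[2]+k["cy"]])
def w(p,P): # rack->world
    c,s=np.cos(p[2]),np.sin(p[2]); return np.array([p[0]+c*P[0]-s*P[1],p[1]+s*P[0]+c*P[1],P[2]])
def tab(y,th,r=85,off=0): # rack frame
    a=th-np.pi/6
    return np.array([-r*np.cos(a)-off*np.sin(a)*-1*-1,y,148+r*np.sin(a)])
E
python3 - <<'E'
from h import *
from scipy.optimize import least_squares
D=[("side",(0,110,148),(310.5,212)),("side",(0,0,148),(266,211)),("side",(0,-110,148),(224,210)),
("side",tab(-110,0),(228.5,200.5)),("top",tab(-110,0),(291,179)),
("top",(-20,200,410),(121,95.3)),("top",(-20,-200,410),(372.8,123.6)),("top",(-50,-200,410),(372,139)),("top",(-50,200,410),(118.6,112.6)),
("top",(0,-110,148),(299.8,147.3)),("top",(0,0,148),(246,140))]
f=lambda p:np.concatenate([proj(c,w(p,P))-uv for c,P,uv in D])
r=least_squares(f,[650,-100,0],loss="soft_l1",f_scale=2)
print(r.x); print(np.round(f(r.x).reshape(-1,2),1).tolist())
p=r.x
g=lambda t:np.concatenate([proj("side",w(p,tab(y,t[0],98)))-uv for y,uv in((110,(310.5,176.5)),(0,(267,176.5)))])
for th in (1.1,1.3,1.5,1.7): print(th,np.round([proj("side",w(p,tab(110,th,102))),proj("side",w(p,tab(0,th,102))),proj("top",w(p,tab(110,th))),proj("top",w(p,tab(0,th)))],1).tolist())
for n,y in(("r1",110),("r2",0),("sq",-110)): print(n,w(p,(0,y,148)),w(p,tab(y,0)))
E
```

```text
[ 6.65004726e+02 -1.20680694e+02 -9.92900325e-02]
[[-3.0, -0.2], [-0.8, -0.4], [-1.0, -0.6], [-2.5, -0.6], [0.4, 1.4], [-4.3, -1.2], [0.7, -2.1], [0.2, 1.2], [-4.9, 0.1], [-3.4, -1.7], [2.3, 0.5]]
1.1 [[307.5, 173.8], [266.1, 172.6], [192.8, 161.8], [244.5, 167.2]]
1.3 [[308.5, 172.6], [266.3, 171.5], [192.4, 155.5], [245.0, 161.0]]
1.5 [[309.5, 173.1], [266.4, 171.9], [192.4, 148.1], [245.5, 153.7]]
1.7 [[310.5, 175.1], [266.5, 173.9], [192.7, 140.0], [246.3, 145.7]]
r1 [675.90869251 -11.22246695 148.        ] [602.65908831  -3.92551657 105.5       ]
r2 [ 665.0047257  -120.68069418  148.        ] [ 591.7551215 -113.3837438  105.5      ]
sq [ 654.1007589  -230.13892141  148.        ] [ 580.8511547  -222.84197103  105.5       ]
```

```bash
cat >> h.py <<'E'
from scipy.spatial.transform import Rotation as Ro
RACK=np.array([665,-119.5,-0.1])
def pose(x,y,z,el,p=RACK): # rack frame TCP, el=deg of tool axis below level
    e=np.radians(el); c,s=np.cos(p[2]),np.sin(p[2])
    zt=np.array([np.cos(e)*c,np.cos(e)*s,-np.sin(e)]); yt=np.array([-s,c,0]); xt=np.cross(yt,zt)
    return w(p,(x,y,z)),Ro.from_matrix(np.stack([xt,yt,zt],1))
def now():
    o=get_obs(); return np.array(o["tool_pos"]),Ro.from_euler("xyz",o["tcp_rot"])
def wp(P,el): # world TCP position
    return np.array(P,float),pose(0,0,0,el)[1]
def plan(calls,start=None):
    P,R=start or now()
    for c in calls:
        O=[];T=[]
        for (q,S) in c:
            O.append((np.round(R.inv().apply(q-P)/120,3)+0.).tolist()); T.append((np.round((R.inv()*S).as_rotvec()/(2*np.pi),3)+0.).tolist())
            d=np.linalg.norm(q-P); 
        print('offset',O,'\nrot',T); 
        P=P+R.apply(np.array(O[-1])*120); R=R*Ro.from_rotvec(np.array(T[-1])*2*np.pi)
        print('   end',np.round(P,1))
E
python3 - <<'E'
from h import *
plan([[wp((130,490,340),90)]*3,[wp((210,395,360),90)]*3,[wp((290,290,360),90)]*3,[wp((360,180,360),90)]*3,
[wp((430,90,360),75)]*3,[wp((500,10,350),55)]*3,[pose(-125,110,315,45)]*3,
[pose(-40,110,290,45)]*2+[pose(0,110,250,45)]+[pose(0,110,232,45)]*2])
E
```

```text
offset [[-0.125, -0.152, -0.944], [-0.125, -0.152, -0.944], [-0.125, -0.152, -0.944]] 
rot [[0.0, 0.0, -0.021], [0.0, 0.0, -0.021], [0.0, 0.0, -0.021]]
   end [130. 490. 340.]
offset [[-0.741, -0.723, -0.167], [-0.741, -0.723, -0.167], [-0.741, -0.723, -0.167]] 
rot [[0.0, 0.0, 0.0], [0.0, 0.0, 0.0], [0.0, 0.0, 0.0]]
   end [210. 395. 360.]
offset [[-0.749, -0.806, 0.0], [-0.749, -0.806, 0.0], [-0.749, -0.806, 0.0]] 
rot [[0.0, 0.0, 0.0], [0.0, 0.0, 0.0], [0.0, 0.0, 0.0]]
   end [290.  289.9 360. ]
offset [[-0.67, -0.855, 0.0], [-0.67, -0.855, 0.0], [-0.67, -0.855, 0.0]] 
rot [[0.0, 0.0, 0.0], [0.0, 0.0, 0.0], [0.0, 0.0, 0.0]]
   end [360. 180. 360.]
offset [[-0.654, -0.689, 0.0], [-0.654, -0.689, 0.0], [-0.654, -0.689, 0.0]] 
rot [[0.0, -0.042, 0.0], [0.0, -0.042, 0.0], [0.0, -0.042, 0.0]]
   end [430.  90. 360.]
offset [[-0.601, -0.607, 0.249], [-0.601, -0.607, 0.249], [-0.601, -0.607, 0.249]] 
rot [[0.0, -0.055, 0.0], [0.0, -0.055, 0.0], [0.0, -0.055, 0.0]]
   end [500.  10. 350.]
offset [[-0.189, -0.02, 0.488], [-0.189, -0.02, 0.488], [-0.189, -0.02, 0.488]] 
rot [[0.0, -0.028, 0.0], [0.0, -0.028, 0.0], [0.0, -0.028, 0.0]]
   end [551.6   2.5 315. ]
offset [[-0.354, -0.002, 0.648], [-0.354, -0.002, 0.648], [-0.354, -0.003, 1.119], [-0.248, -0.003, 1.226], [-0.248, -0.003, 1.226]] 
rot [[0.0, 0.0, 0.0], [0.0, 0.0, 0.0], [0.0, 0.0, 0.0], [0.0, 0.0, 0.0], [0.0, 0.0, 0.0]]
   end [676.  -10.1 232. ]
```

Emit:
{"op": "send_rows", "data": {
  "offset": [
    [-0.125,-0.152,-0.944],
    [-0.125,-0.152,-0.944],
    [-0.125,-0.152,-0.944]
  ],
  "delta_rot": [
    [0,0,-0.021],
    [0,0,-0.021],
    [0,0,-0.021]
  ],
  "grip": 0
}}

```text
time: 2.28
tool_pos: [130.8, 491.1, 344.5]
tcp_rot: [3.133, 0.003, 3.043]
contact_force: [0.0, 0.1, 0.3]
grip_width: 66.3
finger_force: 0.0
```

Emit:
{"op": "send_rows", "data": {
  "offset": [
    [-0.741,-0.723,-0.167],
    [-0.741,-0.723,-0.167],
    [-0.741,-0.723,-0.167]
  ],
  "delta_rot": [
    [0,0,0],
    [0,0,0],
    [0,0,0]
  ]
}}

```text
time: 2.65
tool_pos: [212.1, 392.8, 360.0]
tcp_rot: [-3.141, 0.001, 3.038]
contact_force: [-0.4, 0.4, -0.2]
grip_width: 36.3
finger_force: 0.0
```

Emit:
{"op": "send_rows", "data": {
  "offset": [
    [-0.749,-0.806,0],
    [-0.749,-0.806,0],
    [-0.749,-0.806,0]
  ],
  "delta_rot": [
    [0,0,0],
    [0,0,0],
    [0,0,0]
  ]
}}

```text
time: 3.02
tool_pos: [291.3, 288.1, 359.1]
tcp_rot: [-3.14, -0.001, 3.039]
contact_force: [0.1, 0.1, 0.5]
grip_width: 6.5
finger_force: 0.0
```

Emit:
{"op": "send_rows", "data": {
  "offset": [
    [-0.67,-0.855,0],
    [-0.67,-0.855,0],
    [-0.67,-0.855,0]
  ],
  "delta_rot": [
    [0,0,0],
    [0,0,0],
    [0,0,0]
  ]
}}

```text
time: 3.4
tool_pos: [361.2, 178.4, 359.1]
tcp_rot: [-3.141, -0.001, 3.039]
contact_force: [-0.4, -0.5, -0.9]
grip_width: 0.4
finger_force: 0.0
```

Emit:
{"op": "send_rows", "data": {
  "offset": [
    [-0.654,-0.689,0],
    [-0.654,-0.689,0],
    [-0.654,-0.689,0]
  ],
  "delta_rot": [
    [0,-0.042,0],
    [0,-0.042,0],
    [0,-0.042,0]
  ]
}}

```text
time: 3.78
tool_pos: [430.0, 90.1, 359.4]
tcp_rot: [3.141, 0.263, 3.042]
contact_force: [-0.8, 0.3, -0.2]
grip_width: -0.1
finger_force: 0.0
```

Emit:
{"op": "send_rows", "data": {
  "offset": [
    [-0.601,-0.607,0.249],
    [-0.601,-0.607,0.249],
    [-0.601,-0.607,0.249]
  ],
  "delta_rot": [
    [0,-0.055,0],
    [0,-0.055,0],
    [0,-0.055,0]
  ]
}}

```text
time: 4.15
tool_pos: [498.8, 10.9, 347.7]
tcp_rot: [3.139, 0.606, 3.041]
contact_force: [-0.8, -0.4, -0.2]
grip_width: 0.7
finger_force: 0.0
```

```bash
python3 - <<'E'
from h import *
o=get_obs();print(o["time"],o["tool_pos"],o["tcp_rot"],o["contact_force"],o["joint_positions"])
plan([[pose(-125,110,315,45)]*3,
[pose(-50,110,290,45)]*2,[pose(0,110,250,45)]*2+[pose(0,110,232,45)]*2])
E
```

```text
4.15 [498.83002446  10.9215327  347.7395499 ] [3.13869032 0.60585852 3.04147802] [-0.80833451 -0.4358252  -0.19877831] [-0.15325556 -0.10608668  1.86604471  0.04728579  0.77712319 -1.64822024]
offset [[-0.21, -0.028, 0.477], [-0.21, -0.028, 0.477], [-0.21, -0.028, 0.477]] 
rot [[0.0, -0.029, 0.0], [0.0, -0.029, 0.0], [0.0, -0.029, 0.0]]
   end [551.6   2.4 315. ]
offset [[-0.293, -0.001, 0.59], [-0.293, -0.001, 0.59]] 
rot [[0.0, 0.0, 0.0], [0.0, 0.0, 0.0]]
   end [626.2  -5.  290. ]
offset [[-0.058, -0.002, 0.531], [-0.058, -0.002, 0.531], [0.049, -0.002, 0.637], [0.049, -0.002, 0.637]] 
rot [[0.0, 0.0, 0.0], [0.0, 0.0, 0.0], [0.0, 0.0, 0.0], [0.0, 0.0, 0.0]]
   end [676. -10. 232.]
```

Emit:
{"op": "send_rows", "data": {
  "offset": [
    [-0.189,-0.02,0.488],
    [-0.189,-0.02,0.488],
    [-0.189,-0.02,0.488]
  ],
  "delta_rot": [
    [0,-0.028,0],
    [0,-0.028,0],
    [0,-0.028,0]
  ]
}}

```text
time: 4.53
tool_pos: [551.2, 5.1, 313.2]
tcp_rot: [3.138, 0.78, 3.044]
contact_force: [0.3, 0.2, 0.5]
grip_width: 0.3
finger_force: 0.0
```

Emit:
{"op": "send_rows", "data": {
  "offset": [
    [-0.293,-0.001,0.59],
    [-0.293,-0.001,0.59],
    [-0.293,-0.001,0.59]
  ],
  "delta_rot": [
    [0,0,0],
    [0,0,0],
    [0,0,0]
  ]
}}

```text
time: 4.9
tool_pos: [626.5, -3.7, 289.6]
tcp_rot: [3.14, 0.783, 3.044]
contact_force: [-0.8, -0.6, -0.5]
grip_width: 0.6
finger_force: 0.0
```

Emit:
{"op": "send_rows", "data": {
  "offset": [
    [-0.058,-0.002,0.531],
    [-0.058,-0.002,0.531],
    [0.049,-0.002,0.637],
    [0.049,-0.002,0.637],
    [0.049,-0.002,0.637]
  ],
  "delta_rot": [
    [0,0,0],
    [0,0,0],
    [0,0,0],
    [0,0,0],
    [0,0,0]
  ]
}}

```text
time: 5.52
tool_pos: [679.1, -10.9, 246.3]
tcp_rot: [3.139, 0.764, 3.044]
contact_force: [0.6, 0.0, -0.0]
grip_width: 0.6
finger_force: 0.0
```

```bash
python3 - <<'E'
from h import *
a=optics.capture("side")[150:250,190:350,::-1]; b=optics.capture("top")[90:190,150:310,::-1]
cv2.imwrite("pics/hook1.png",np.hstack([cv2.resize(x,(395,247),interpolation=2) for x in (a,b)]))
A=[pose(-30,110,222,45),pose(-47,110,214,45),pose(-63,110,202,45),pose(-75,110,188,45),pose(-81,110,158,45),pose(-79,110,140,45)]
plan([A,[pose(-76,110,126,45),pose(-71,110,114,45),pose(-71,110,114,45)],[pose(-67,110,107,45)]*3])
print(now()[0])
E
```

```text
offset [[0.338, 0.006, -0.049], [0.487, 0.006, -0.099], [0.652, 0.007, -0.119], [0.805, 0.007, -0.103], [1.014, 0.007, 0.042], [1.106, 0.006, 0.162]] 
rot [[0.001, -0.003, 0.0], [0.001, -0.003, 0.0], [0.001, -0.003, 0.0], [0.001, -0.003, 0.0], [0.001, -0.003, 0.0], [0.001, -0.003, 0.0]]
   end [597.3  -2.2 140. ]
offset [[0.064, 0.0, 0.101], [0.105, 0.001, 0.201], [0.105, 0.001, 0.201]] 
rot [[0.0, 0.0, 0.0], [0.0, 0.0, 0.0], [0.0, 0.0, 0.0]]
   end [605.4  -2.9 114. ]
offset [[0.018, 0.0, 0.065], [0.018, 0.0, 0.065], [0.018, 0.0, 0.065]] 
rot [[0.0, 0.0, 0.0], [0.0, 0.0, 0.0], [0.0, 0.0, 0.0]]
   end [609.3  -3.3 107. ]
[679.2637509  -10.99165027 245.83900192]
```

View pics/hook1.png

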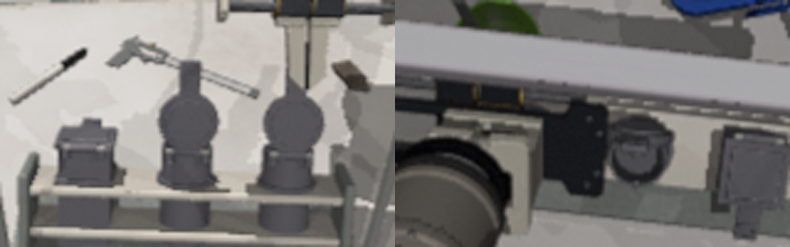

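```bash
python3 - <<'E'
from h import *
o=get_obs();print(o["time"],o["tool_pos"],o["tcp_rot"],o["joint_positions"],o["dq"],o["contact_force"])
u=proj("side",o["tool_pos"]);print(u,(u-[190,150])*2.47)
k=optics.capture("side")
E
```

```text
5.625 [679.2637509  -10.99165027 245.83900192] [3.13880155 0.7637585  3.04380811] [-0.14587677  0.29917022  1.79842252  0.12934662  0.28315875 -1.72979637] [ 0.00179675  0.00736152 -0.0012482   0.00063866 -0.00241229 -0.00043358] [ 0.66028807 -0.05899396  0.35579153]
[312.20770019 186.06868581] [301.85301946  89.08965394]
```

```bash
cat >> h.py <<'E'
from scipy.optimize import least_squares
_J=np.array([[.342,1.524,1.275],[-.10609,1.86604,.77712],[.29917,1.79842,.28316]])
_Y=np.array([[np.hypot(119.57,511.22),226.74],[np.hypot(498.83,10.92),347.74],[np.hypot(679.26,10.99),245.84]])
def fk(q,j):
    a=np.cumsum(j); return np.array([q[0]+q[2]*np.sin(a[0])+q[3]*np.sin(a[1])+q[4]*np.sin(a[2]),q[1]+q[2]*np.cos(a[0])+q[3]*np.cos(a[1])+q[4]*np.cos(a[2])])
_f=least_squares(lambda q:np.r_[np.concatenate([fk(q,j)-y for j,y in zip(_J,_Y)]),(q-[0,300,400,400,250])*1e-4],[0,300,400,400,250]); GEO=_f.x
def j5(x,y,z,el):
    P=w(RACK,(x,y,z)); r=np.hypot(P[0],P[1]); t=np.pi/2+np.radians(el)
    s=least_squares(lambda j:np.r_[fk(GEO,j)-[r,z],(j.sum()-t)*500],[.1,1.8,.5]); return np.round(s.x,2), round(s.cost,2)
E
python3 - <<'E'
from h import *
print(GEO,_f.cost)
for a in [(0,110,232,47),(0,110,232,50),(-47,110,214,55),(-75,110,188,55),(-81,110,158,60),(-71,110,114,65),(-71,110,107,70),(-71,-110,107,70),(0,0,232,50)]: print(a,j5(*a))
E
```

```text
Traceback (most recent call last):
NameError: name '_f' is not defined
```

```bash
python3 - <<'E'
from h import *
from h import _f
print(GEO,_f.cost)
for a in [(0,110,232,47),(0,110,232,50),(-47,110,214,55),(-75,110,188,55),(-81,110,158,60),(-71,110,114,65),(-71,110,107,70),(-71,-110,107,70),(0,0,232,50),(0,0,250,50)]: print(a,j5(*a))
E
```

```text
[ 21.91363123 196.91461294 469.11381792 360.07543008 303.7368444 ] 11.720852843793477
(0, 110, 232, 47) (array([0.31, 1.82, 0.26]), np.float64(0.0))
(0, 110, 232, 50) (array([0.32, 1.77, 0.36]), np.float64(0.0))
(-47, 110, 214, 55) (array([0.27, 1.84, 0.42]), np.float64(0.0))
(-75, 110, 188, 55) (array([0.25, 1.96, 0.32]), np.float64(0.0))
(-81, 110, 158, 60) (array([0.3 , 1.94, 0.38]), np.float64(0.0))
(-71, 110, 114, 65) (array([0.41, 1.89, 0.41]), np.float64(0.0))
(-71, 110, 107, 70) (array([0.44, 1.81, 0.53]), np.float64(0.0))
(-71, -110, 107, 70) (array([0.48, 1.76, 0.56]), np.float64(0.0))
(0, 0, 232, 50) (array([0.32, 1.77, 0.35]), np.float64(0.0))
(0, 0, 250, 50) (array([0.3 , 1.74, 0.4 ]), np.float64(0.0))
```

Emit:
{"op": "send_rows", "data": {
  "offset": [
    [0,0,0],
    [0,0,0],
    [0,0,0]
  ],
  "delta_rot": [
    [0,0.014,0],
    [0,0.014,0],
    [0,0.014,0]
  ]
}}

```text
time: 6.05
tool_pos: [679.2, -11.0, 244.1]
tcp_rot: [3.139, 0.675, 3.044]
contact_force: [0.2, -1.1, -0.3]
grip_width: 0.1
finger_force: 0.0
```

```bash
python3 - <<'E'
from h import *
o=get_obs();print(o["tool_pos"],o["tcp_rot"],o["joint_positions"],o["contact_force"])
for y in (110,):
  A=[pose(-25,y,223,51),pose(-46,y,213,52),pose(-61,y,202,54),pose(-73,y,187,55),pose(-78,y,172,58),pose(-79,y,156,60)]
  B=[pose(-78,y,142,62),pose(-75,y,126,63),pose(-75,y,126,63)]
  plan([A,B,[pose(-72,y,118,65),pose(-69,y,111,65),pose(-69,y,111,65)],[pose(-66,y,105,65)]*3])
E
```

```text
[679.1654018  -10.95622936 244.09812489] [3.13869701 0.6746235  3.04400616] [-0.14382862  0.31495202  1.72058276  0.07575132  0.43315374 -1.67570055] [ 0.24955225 -1.05819919 -0.25015928]
offset [[0.294, 0.005, -0.01], [0.482, 0.006, -0.054], [0.637, 0.006, -0.06], [0.793, 0.006, -0.025], [0.904, 0.006, 0.046], [0.994, 0.006, 0.145]] 
rot [[0.001, -0.001, 0.0], [0.001, 0.002, 0.0], [0.001, 0.007, 0.0], [0.001, 0.01, 0.0], [0.001, 0.018, 0.0], [0.001, 0.024, 0.0]]
   end [597.3  -2.2 156. ]
offset [[0.051, 0.0, 0.105], [0.096, 0.001, 0.233], [0.096, 0.001, 0.233]] 
rot [[0.0, 0.006, 0.0], [0.0, 0.008, 0.0], [0.0, 0.008, 0.0]]
   end [601.3  -2.5 126. ]
offset [[0.008, 0.0, 0.071], [0.013, 0.0, 0.134], [0.013, 0.0, 0.134]] 
rot [[0.0, 0.006, 0.0], [0.0, 0.006, 0.0], [0.0, 0.006, 0.0]]
   end [607.3  -3.2 111. ]
offset [[-0.002, 0.0, 0.056], [-0.002, 0.0, 0.056], [-0.002, 0.0, 0.056]] 
rot [[0.0, 0.0, 0.0], [0.0, 0.0, 0.0], [0.0, 0.0, 0.0]]
   end [610.3  -3.5 105. ]
```

```bash
cat >> h.py <<'E'
def close_plan(y):
  A=[pose(1,y,227,51)]*2+[pose(-25,y,220,51),pose(-46,y,212,52),pose(-61,y,202,54),pose(-73,y,187,55),pose(-78,y,172,58),pose(-79,y,156,60)]
  B=[pose(-78,y,142,62),pose(-75,y,126,63),pose(-75,y,126,63)]
  plan([A,B,[pose(-72,y,118,65),pose(-69,y,111,65),pose(-69,y,111,65)],[pose(-66,y,105,65)]*3])
E
python3 -c "
from h import *
close_plan(110)"
```

```text
offset [[0.104, 0.005, 0.1], [0.104, 0.005, 0.1], [0.309, 0.005, 0.01], [0.488, 0.006, -0.047], [0.637, 0.006, -0.06], [0.793, 0.006, -0.025], [0.904, 0.006, 0.046], [0.994, 0.006, 0.145]] 
rot [[0.001, -0.001, 0.0], [0.001, -0.001, 0.0], [0.001, -0.001, 0.0], [0.001, 0.002, 0.0], [0.001, 0.007, 0.0], [0.001, 0.01, 0.0], [0.001, 0.018, 0.0], [0.001, 0.024, 0.0]]
   end [597.3  -2.2 156. ]
offset [[0.051, 0.0, 0.105], [0.096, 0.001, 0.233], [0.096, 0.001, 0.233]] 
rot [[0.0, 0.006, 0.0], [0.0, 0.008, 0.0], [0.0, 0.008, 0.0]]
   end [601.3  -2.5 126. ]
offset [[0.008, 0.0, 0.071], [0.013, 0.0, 0.134], [0.013, 0.0, 0.134]] 
rot [[0.0, 0.006, 0.0], [0.0, 0.006, 0.0], [0.0, 0.006, 0.0]]
   end [607.3  -3.2 111. ]
offset [[-0.002, 0.0, 0.056], [-0.002, 0.0, 0.056], [-0.002, 0.0, 0.056]] 
rot [[0.0, 0.0, 0.0], [0.0, 0.0, 0.0], [0.0, 0.0, 0.0]]
   end [610.3  -3.5 105. ]
```

Emit:
{"op": "send_rows", "data": {
  "offset": [
    [0.104,0.005,0.1],
    [0.104,0.005,0.1],
    [0.309,0.005,0.01],
    [0.488,0.006,-0.047],
    [0.637,0.006,-0.06],
    [0.793,0.006,-0.025],
    [0.904,0.006,0.046],
    [0.994,0.006,0.145]
  ],
  "delta_rot": [
    [0,-0.001,0],
    [0,-0.001,0],
    [0,-0.001,0],
    [0,0.002,0],
    [0,0.007,0],
    [0,0.01,0],
    [0,0.018,0],
    [0,0.024,0]
  ]
}}

```text
time: 7.05
tool_pos: [597.3, -2.3, 155.5]
tcp_rot: [3.139, 0.521, 3.045]
contact_force: [0.1, 0.5, 1.1]
grip_width: 0.5
finger_force: 0.6
```

Emit:
{"op": "send_rows", "data": {
  "offset": [
    [0.051,0,0.105],
    [0.096,0.001,0.233],
    [0.096,0.001,0.233]
  ],
  "delta_rot": [
    [0,0.006,0],
    [0,0.008,0],
    [0,0.008,0]
  ]
}}

```text
time: 7.42
tool_pos: [601.5, -2.5, 124.7]
tcp_rot: [3.139, 0.471, 3.045]
contact_force: [-0.1, -0.3, -1.7]
grip_width: 0.3
finger_force: 0.0
```

```bash
python3 - <<'E'
from h import *
a=optics.capture("side")[150:250,190:350,::-1]; b=optics.capture("top")[90:190,150:310,::-1]
cv2.imwrite("pics/hook2.png",np.hstack([cv2.resize(x,(395,247),interpolation=2) for x in (a,b)]))
E
```

```text
(no output)
```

View pics/hook2.png

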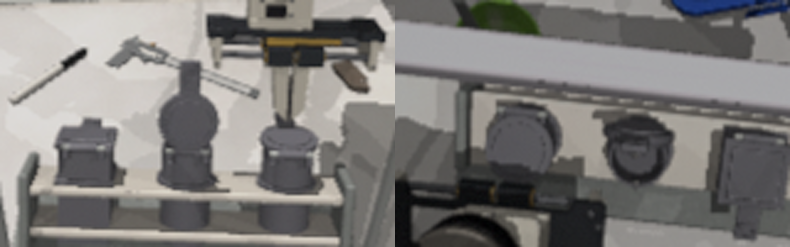

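The tube-1 cap is now swung down and almost shut (crop 290,140), with the fingertips on its tab. Next I press it home.

Emit:
{"op": "send_rows", "data": {
  "offset": [
    [0.008,0,0.071],
    [0.013,0,0.134],
    [0.013,0,0.134]
  ],
  "delta_rot": [
    [0,0.006,0],
    [0,0.006,0],
    [0,0.006,0]
  ]
}}

```text
time: 7.9
tool_pos: [608.0, -3.1, 111.7]
tcp_rot: [3.139, 0.437, 3.045]
contact_force: [-2.3, -0.0, 4.2]
grip_width: 0.4
finger_force: 2.2
```

Emit:
{"op": "send_rows", "data": {
  "offset": [
    [-0.002,0,0.056],
    [-0.002,0,0.056],
    [-0.002,0,0.056]
  ],
  "delta_rot": [
    [0,0,0],
    [0,0,0],
    [0,0,0]
  ]
}}

```text
time: 8.28
tool_pos: [609.9, -3.1, 108.6]
tcp_rot: [3.14, 0.438, 3.045]
contact_force: [-24.0, 0.8, 32.3]
grip_width: 0.4
finger_force: 20.1
```

```bash
python3 - <<'E'
from h import *
y=0
plan([[pose(-80,110,140,65),pose(-105,90,185,60),pose(-110,70,205,60)],
 [pose(-110,30,250,55),pose(-110,0,290,50),pose(-110,0,290,50)],
 [pose(-50,y,285,51),pose(-20,y,265,51),pose(-20,y,265,51)],
 [pose(1,y,245,51)]+[pose(1,y,227,51)]*2+[pose(-25,y,220,51),pose(-46,y,212,52),pose(-61,y,202,54)],
 [pose(-73,y,187,55),pose(-78,y,172,58),pose(-79,y,156,60),pose(-78,y,142,62),pose(-75,y,126,63),pose(-75,y,126,63)],[pose(-72,y,118,65),pose(-69,y,111,65),pose(-69,y,111,65)],[pose(-66,y,105,65)]*3],
 start=pose(-66,110,105,65))
E
```

```text
offset [[-0.018, 0.0, -0.314], [0.013, -0.167, -0.742], [-0.02, -0.333, -0.91]] 
rot [[0.0, 0.0, 0.0], [0.0, -0.014, 0.0], [0.0, -0.014, 0.0]]
   end [562.6 -38.8 205. ]
offset [[-0.188, -0.334, -0.325], [-0.354, -0.584, -0.613], [-0.354, -0.584, -0.613]] 
rot [[0.0, -0.014, 0.0], [0.0, -0.028, 0.0], [0.0, -0.028, 0.0]]
   end [ 555.5 -108.6  289.9]
offset [[-0.356, 0.0, 0.354], [-0.44, 0.0, 0.642], [-0.44, 0.0, 0.642]] 
rot [[0.0, 0.003, 0.0], [0.0, 0.003, 0.0], [0.0, 0.003, 0.0]]
   end [ 645.1 -117.5  265. ]
offset [[-0.031, 0.0, 0.24], [0.064, 0.0, 0.356], [0.064, 0.0, 0.356], [0.269, 0.0, 0.265], [0.447, 0.0, 0.207], [0.596, 0.0, 0.193]] 
rot [[0.0, 0.0, 0.0], [0.0, 0.0, 0.0], [0.0, 0.0, 0.0], [0.0, 0.0, 0.0], [0.0, 0.003, 0.0], [0.0, 0.008, 0.0]]
   end [ 604.3 -113.5  202. ]
offset [[0.155, 0.0, 0.042], [0.262, 0.0, 0.118], [0.348, 0.0, 0.221], [0.41, 0.0, 0.32], [0.468, 0.0, 0.442], [0.468, 0.0, 0.442]] 
rot [[0.0, 0.003, 0.0], [0.0, 0.012, 0.0], [0.0, 0.017, 0.0], [0.0, 0.023, 0.0], [0.0, 0.025, 0.0], [0.0, 0.025, 0.0]]
   end [ 590.4 -112.1  126. ]
offset [[0.008, 0.0, 0.071], [0.013, 0.0, 0.134], [0.013, 0.0, 0.134]] 
rot [[0.0, 0.006, 0.0], [0.0, 0.006, 0.0], [0.0, 0.006, 0.0]]
   end [ 596.3 -112.6  111. ]
offset [[-0.002, 0.0, 0.056], [-0.002, 0.0, 0.056], [-0.002, 0.0, 0.056]] 
rot [[0.0, 0.0, 0.0], [0.0, 0.0, 0.0], [0.0, 0.0, 0.0]]
   end [ 599.3 -113.   105. ]
```

Emit:
{"op": "send_rows", "data": {
  "offset": [
    [-0.018,0,-0.314],
    [0.013,-0.167,-0.742],
    [-0.02,-0.333,-0.91]
  ],
  "delta_rot": [
    [0,0,0],
    [0,-0.014,0],
    [0,-0.014,0]
  ]
}}

```text
time: 8.65
tool_pos: [561.1, -38.8, 206.5]
tcp_rot: [3.139, 0.525, 3.046]
contact_force: [0.7, -0.7, 0.0]
grip_width: 0.2
finger_force: 0.0
```

Emit:
{"op": "send_rows", "data": {
  "offset": [
    [-0.188,-0.334,-0.325],
    [-0.354,-0.584,-0.613],
    [-0.354,-0.584,-0.613]
  ],
  "delta_rot": [
    [0,-0.014,0],
    [0,-0.028,0],
    [0,-0.028,0]
  ]
}}

```text
time: 9.02
tool_pos: [556.3, -111.6, 292.9]
tcp_rot: [-3.142, 0.705, 3.041]
contact_force: [0.5, -0.1, -0.2]
grip_width: 0.3
finger_force: 0.0
```

Emit:
{"op": "send_rows", "data": {
  "offset": [
    [-0.356,0,0.354],
    [-0.44,0,0.642],
    [-0.44,0,0.642]
  ],
  "delta_rot": [
    [0,0.003,0],
    [0,0.003,0],
    [0,0.003,0]
  ]
}}

```text
time: 9.4
tool_pos: [646.2, -116.4, 261.0]
tcp_rot: [3.137, 0.674, 3.044]
contact_force: [-1.4, -0.1, 0.7]
grip_width: 0.4
finger_force: 0.0
```

```bash
python3 - <<'E'
from h import *
a=optics.capture("side")[150:250,190:350,::-1]; b=optics.capture("top")[90:190,150:310,::-1]
cv2.imwrite("pics/hook3.png",np.hstack([cv2.resize(x,(395,247),interpolation=2) for x in (a,b)]))
o=get_obs(); print(o["tool_pos"],o["tcp_rot"],o["joint_positions"])
E
```

```text
[ 645.39190489 -116.62005933  263.40979227] [3.13794637 0.67712738 3.04427018] [-0.38446282  0.25223347  1.75243255  0.3785156   0.51168037 -2.13093975]
```

View pics/hook3.png

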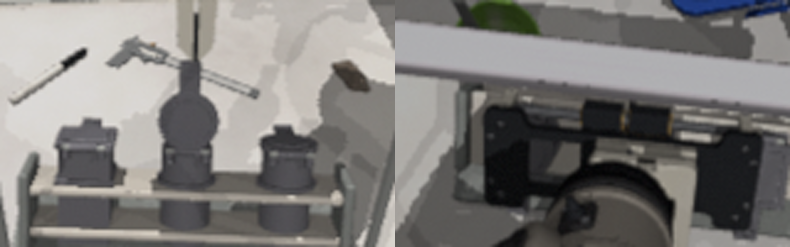

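Round cap 1 looks shut, with its tab low like the square one's, and the fingers are lined up over tab 2. I carry on with tube 2.

Emit:
{"op": "send_rows", "data": {
  "offset": [
    [-0.031,0,0.24],
    [0.064,0,0.356],
    [0.064,0,0.356],
    [0.269,0,0.265],
    [0.447,0,0.207],
    [0.596,0,0.193]
  ],
  "delta_rot": [
    [0,0,0],
    [0,0,0],
    [0,0,0],
    [0,0,0],
    [0,0.003,0],
    [0,0.008,0]
  ]
}}

```text
time: 10.25
tool_pos: [604.6, -113.7, 203.7]
tcp_rot: [3.14, 0.631, 3.044]
contact_force: [1.7, -0.3, 0.2]
grip_width: 0.4
finger_force: 0.6
```

Emit:
{"op": "send_rows", "data": {
  "offset": [
    [0.155,0,0.042],
    [0.262,0,0.118],
    [0.348,0,0.221],
    [0.41,0,0.32],
    [0.468,0,0.442],
    [0.468,0,0.442]
  ],
  "delta_rot": [
    [0,0.003,0],
    [0,0.012,0],
    [0,0.017,0],
    [0,0.023,0],
    [0,0.025,0],
    [0,0.025,0]
  ]
}}

```text
time: 11.0
tool_pos: [590.6, -111.7, 124.3]
tcp_rot: [3.138, 0.47, 3.045]
contact_force: [0.5, 0.4, 0.4]
grip_width: 0.3
finger_force: 0.0
```

Emit:
{"op": "send_rows", "data": {
  "offset": [
    [0.008,0,0.071],
    [0.013,0,0.134],
    [0.013,0,0.134]
  ],
  "delta_rot": [
    [0,0.006,0],
    [0,0.006,0],
    [0,0.006,0]
  ]
}}

```text
time: 11.38
tool_pos: [597.2, -112.5, 111.5]
tcp_rot: [3.139, 0.437, 3.045]
contact_force: [-5.6, 1.4, 8.5]
grip_width: 0.5
finger_force: 5.2
```

Emit:
{"op": "send_rows", "data": {
  "offset": [
    [-0.002,0,0.056],
    [-0.002,0,0.056],
    [-0.002,0,0.056]
  ],
  "delta_rot": [
    [0,0,0],
    [0,0,0],
    [0,0,0]
  ]
}}

```text
time: 11.75
tool_pos: [599.1, -112.6, 108.5]
tcp_rot: [3.14, 0.438, 3.046]
contact_force: [-27.8, 2.9, 36.8]
grip_width: 0.4
finger_force: 23.3
```

```bash
python3 - <<'E'
from h import *
for n,P in (("tcp",(645.4,-116.6,263.4)),("tabtip2",w(RACK,tab(0,1.65,100))),("sq hinge",w(RACK,(0,-110,148))),("hinge2",w(RACK,(0,0,148)))):
    u=proj("side",P); print(n,u,(u-[190,150])*2.47)
y=-110
plan([[pose(-80,0,140,65),pose(-110,-20,180,65),pose(-110,-20,180,65)],
 [pose(-125,-105,180,65),pose(-125,-110,165,65),pose(-125,-110,165,65)]], start=pose(-66,0,105,65))
E
```

```text
tcp [267.56502525 172.95506396] [191.58561236  56.69900798]
tabtip2 [266.90240702 173.98620225] [189.94894535  59.24591956]
sq hinge [223.47355684 209.38288929] [ 82.67968538 146.67573655]
hinge2 [265.64069116 210.59373855] [186.83250716 149.66653422]
offset [[-0.018, 0.0, -0.314], [0.068, -0.167, -0.721], [0.068, -0.167, -0.721]] 
rot [[0.0, 0.0, 0.0], [0.0, 0.0, 0.0], [0.0, 0.0, 0.0]]
   end [ 553.6 -128.5  180. ]
offset [[0.113, -0.708, -0.053], [0.166, -0.75, 0.06], [0.166, -0.75, 0.06]] 
rot [[0.0, 0.0, 0.0], [0.0, 0.0, 0.0], [0.0, 0.0, 0.0]]
   end [ 529.7 -216.5  165. ]
```

Emit:
{"op": "send_rows", "data": {
  "offset": [
    [-0.018,0,-0.314],
    [0.068,-0.167,-0.721],
    [0.068,-0.167,-0.721]
  ],
  "delta_rot": [
    [0,0,0],
    [0,0,0],
    [0,0,0]
  ],
  "grip": 0.5
}}

```text
time: 12.12
tool_pos: [554.5, -129.9, 183.1]
tcp_rot: [3.141, 0.441, 3.044]
contact_force: [0.7, -0.4, -0.2]
grip_width: 25.9
finger_force: 0.0
```

Emit:
{"op": "send_rows", "data": {
  "offset": [
    [0.113,-0.708,-0.053],
    [0.166,-0.75,0.06],
    [0.166,-0.75,0.06],
    [0.166,-0.75,0.06]
  ],
  "delta_rot": [
    [0,0,0],
    [0,0,0],
    [0,0,0],
    [0,0,0]
  ]
}}

```text
time: 12.62
tool_pos: [530.8, -216.1, 164.3]
tcp_rot: [3.138, 0.434, 3.044]
contact_force: [0.5, -0.2, -0.6]
grip_width: 45.8
finger_force: 0.0
```

```bash
python3 - <<'E'
from h import *
a=optics.capture("side")[150:240,200:330,::-1]
cv2.imwrite("pics/sq1.png",cv2.resize(a,None,fx=6,fy=6,interpolation=2))
o=get_obs(); print(o["time"],o["tool_pos"],o["tcp_rot"],o["grip_width"],o["joint_positions"])
for P in (o["tool_pos"],w(RACK,tab(-110,0)),w(RACK,(0,-110,148)),w(RACK,(0,0,148)),w(RACK,(0,110,148))):
    print((proj("side",P)-[200,150])*6)
y=-110;e=np.radians(65)
plan([[pose(-85,y,125,65),pose(-75.5+8*np.cos(e),y,104.5-8*np.sin(e),65),pose(-75.5+8*np.cos(e),y,104.5-8*np.sin(e),65)]],start=pose(-125,y,165,65))
E
```

```text
12.675 [ 531.0148702  -215.8249661   164.66966737] [3.13861387 0.43459727 3.04531498] 45.92249047108813 [-0.6456454   0.30674779  1.86256555  0.38555702  0.63271627 -2.39435865]
[163.86536708 134.74377111]
[158.83138569 299.31415129]
[140.84134101 356.29733576]
[393.84414696 363.56243131]
[647.41650182 370.84388173]
offset [[-0.161, 0.0, 0.443], [-0.161, 0.0, 0.698], [-0.161, 0.0, 0.698]] 
rot [[0.0, 0.0, 0.0], [0.0, 0.0, 0.0], [0.0, 0.0, 0.0]]
   end [ 582.3 -221.8   97.3]
```

View pics/sq1.png

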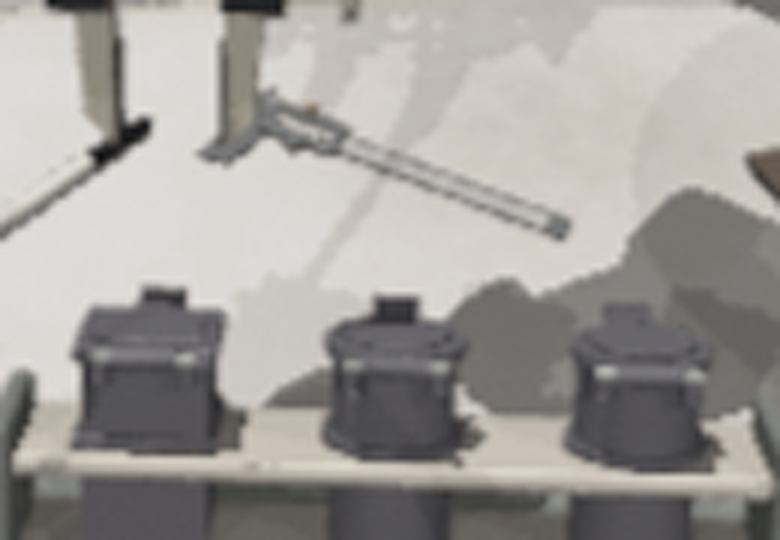

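All three caps show the same tab-to-hinge offset (about 69 px), so both round caps are home. The finger middle (170) and the square tab (164) are shifted alike from prediction, so the sideways aim is good.

Emit:
{"op": "send_rows", "data": {
  "offset": [
    [-0.161,0,0.443],
    [-0.161,0,0.698],
    [-0.161,0,0.698],
    [-0.161,0,0.698]
  ],
  "delta_rot": [
    [0,0,0],
    [0,0,0],
    [0,0,0],
    [0,0,0]
  ]
}}

```text
time: 13.18
tool_pos: [583.6, -221.1, 98.3]
tcp_rot: [3.14, 0.436, 3.046]
contact_force: [0.4, -0.2, 0.0]
grip_width: 46.0
finger_force: 0.0
```

Emit:
{"op": "send_rows", "data": {
  "offset": [
    [0,0,0],
    [0,0,0],
    [0,0,0],
    [0,0,0]
  ],
  "delta_rot": [
    [0,0,0],
    [0,0,0],
    [0,0,0],
    [0,0,0]
  ],
  "grip": 0.1
}}

```text
time: 13.68
tool_pos: [583.4, -223.5, 98.0]
tcp_rot: [-3.141, 0.437, 3.044]
contact_force: [-2.7, -5.9, 0.6]
grip_width: 21.6
finger_force: 30.0
```

```bash
python3 - <<'E'
from h import *
o=get_obs(); print(o["time"],o["tool_pos"],o["tcp_rot"],o["contact_force"],o["grip_width"])
def T(a,el):
    t=tab(-110,np.radians(a+30),87); e=np.radians(el); return pose(t[0]+8*np.cos(e),-110,t[2]-8*np.sin(e),el)
plan([[T(-25,65),T(-20,65),T(-15,65),T(-10,65),T(0,63),T(10,61),T(10,61)],
[T(18,60),T(26,58),T(34,56),T(42,54),T(50,52),T(58,51),T(61,50),T(61,50)]],start=T(-30,65))
E
```

```text
13.675 [ 583.41335087 -223.51802353   98.00433385] [-3.14124146  0.43675329  3.04426902] [-2.70316705 -5.86848321  0.61581156] 21.601001830356424
offset [[0.003, 0.0, -0.063], [0.0, 0.0, -0.126], [-0.008, 0.0, -0.189], [-0.022, 0.0, -0.251], [-0.067, 0.0, -0.37], [-0.133, 0.0, -0.479], [-0.133, 0.0, -0.479]] 
rot [[0.0, 0.0, 0.0], [0.0, 0.0, 0.0], [0.0, 0.0, 0.0], [0.0, 0.0, 0.0], [0.0, -0.006, 0.0], [0.0, -0.011, 0.0], [0.0, -0.011, 0.0]]
   end [ 572.6 -220.8  156.1]
offset [[-0.07, 0.0, -0.074], [-0.151, 0.0, -0.138], [-0.24, 0.0, -0.19], [-0.335, 0.0, -0.23], [-0.435, 0.0, -0.257], [-0.537, 0.0, -0.269], [-0.576, 0.0, -0.271], [-0.576, 0.0, -0.271]] 
rot [[0.0, -0.003, 0.0], [0.0, -0.008, 0.0], [0.0, -0.014, 0.0], [0.0, -0.02, 0.0], [0.0, -0.025, 0.0], [0.0, -0.028, 0.0], [0.0, -0.031, 0.0], [0.0, -0.031, 0.0]]
   end [ 617.1 -225.3  218. ]
```

Emit:
{"op": "send_rows", "data": {
  "offset": [
    [0.003,-0.02,-0.063],
    [0,-0.02,-0.126],
    [-0.008,-0.02,-0.189],
    [-0.022,-0.02,-0.251],
    [-0.067,-0.02,-0.37],
    [-0.133,-0.02,-0.479],
    [-0.133,-0.02,-0.479]
  ],
  "delta_rot": [
    [0,0,0],
    [0,0,0],
    [0,0,0],
    [0,0,0],
    [0,-0.006,0],
    [0,-0.011,0],
    [0,-0.011,0]
  ]
}}

```text
time: 14.55
tool_pos: [572.9, -223.1, 157.0]
tcp_rot: [3.139, 0.504, 3.045]
contact_force: [-5.2, 1.2, -0.7]
grip_width: 21.8
finger_force: 30.0
```

Emit:
{"op": "send_rows", "data": {
  "offset": [
    [-0.07,0,-0.074],
    [-0.151,0,-0.138],
    [-0.24,0,-0.19],
    [-0.335,0,-0.23],
    [-0.435,0,-0.257],
    [-0.537,0,-0.269],
    [-0.576,0,-0.271],
    [-0.576,0,-0.271]
  ],
  "delta_rot": [
    [0,-0.003,0],
    [0,-0.008,0],
    [0,-0.014,0],
    [0,-0.02,0],
    [0,-0.025,0],
    [0,-0.028,0],
    [0,-0.031,0],
    [0,-0.031,0]
  ]
}}

```text
time: 15.55
tool_pos: [618.8, -227.9, 219.8]
tcp_rot: [3.14, 0.702, 3.045]
contact_force: [-5.4, 1.7, 4.7]
grip_width: 19.7
finger_force: 30.0
```

```bash
python3 - <<'E'
from h import *
a=optics.capture("side")[140:240,200:330,::-1]
cv2.imwrite("pics/sq2.png",cv2.resize(a,None,fx=6,fy=6,interpolation=2))
o=get_obs(); print(o["time"],o["tool_pos"],o["tcp_rot"],o["contact_force"],o["grip_width"],o["joint_positions"])
E
```

```text
15.6 [ 618.79975925 -227.92300665  219.81312896] [3.14023568 0.70188108 3.04498076] [-5.31674646  2.2235982   4.70161296] 19.825687938148945 [-0.63174494  0.32180962  1.80686539  0.75068782  0.5056653  -2.68059433]
```

View pics/sq2.png

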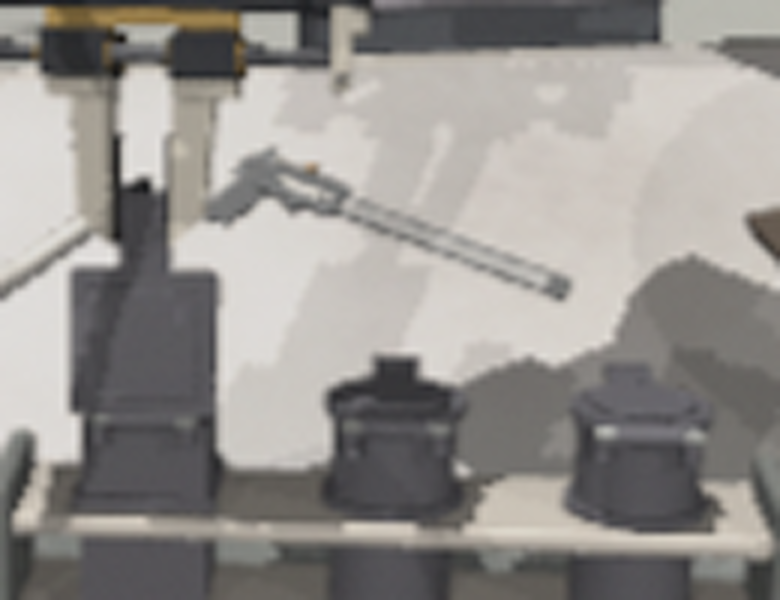

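The square cap stands upright between the fingers (crop 145,340) and the round caps are still shut. Next I release it and back off along the tool axis.

Emit:
{"op": "send_rows", "data": {
  "offset": [
    [0,0,0],
    [0,0,0],
    [0,0,0],
    [0,0,0]
  ],
  "delta_rot": [
    [0,0,0],
    [0,0,0],
    [0,0,0],
    [0,0,0]
  ],
  "grip": 0.5
}}

```text
time: 16.1
tool_pos: [618.1, -227.8, 217.9]
tcp_rot: [3.139, 0.699, 3.044]
contact_force: [-1.1, 0.1, 0.3]
grip_width: 45.8
finger_force: 0.0
```

Emit:
{"op": "send_rows", "data": {
  "offset": [
    [0,0,-0.2],
    [0,0,-0.5],
    [0,0,-0.9],
    [0,0,-0.9],
    [0,0,-0.9]
  ],
  "delta_rot": [
    [0,0,0],
    [0,0,0],
    [0,0,0],
    [0,0,0],
    [0,0,0]
  ]
}}

```text
time: 16.73
tool_pos: [548.8, -221.3, 300.4]
tcp_rot: [3.139, 0.699, 3.044]
contact_force: [0.8, -0.3, -1.0]
grip_width: 46.3
finger_force: 0.0
```

```bash
python3 - <<'E'
from h import *
a=optics.capture("side")[150:240,195:330,::-1]; b=optics.capture("top")[80:180,180:330,::-1]
cv2.imwrite("pics/end.png",np.hstack([cv2.resize(x,(395,263),interpolation=2) for x in (a,b)]))
for th in (1.3,1.5,1.6,1.7): print(th,(proj("side",w(RACK,tab(-110,th,102)))-[195,150])*2.92)
o=get_obs(); print(o["time"],o["tool_pos"],o["contact_force"])
E
```

```text
1.3 [86.39757302 59.27189458]
1.5 [84.18888931 60.36425847]
1.6 [83.02792845 62.6799754 ]
1.7 [81.84435818 66.19524514]
16.825 [ 548.87950068 -221.08266398  299.31356149] [-0.57302252  0.16473941 -0.79694464]
```

View pics/end.png

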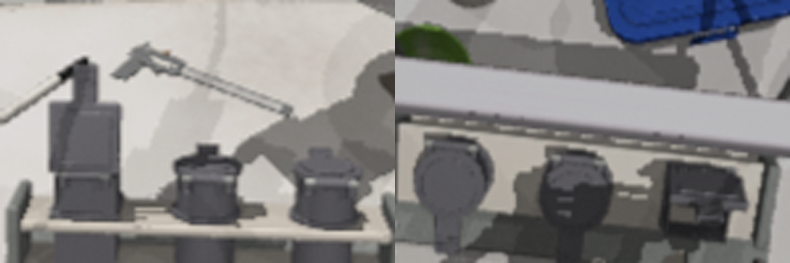

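The square cap stands open at about 1.5 rad, both round caps are shut, and the arm is clear of everything.

```bash
python3 -c "
from h import *
print(ticket.close_job())"
```

```text
the job is handed in; nothing more can be done
None
```

The job is handed in: both round tubes were pressed shut first, then the square tube's cap was swung back to about 1.5 rad, where it stays standing open with the arm clear, at about 17 s on the clock.

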